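Zero the torque tester, find the cap's thread hand and lift the cap off

TASK

On the green torque tester, first turn the zero knob until its red pointer stands on the green zero mark. Then take the black knurled cap off its spindle: nobody knows whether its quarter-turn thread is right- or left-handed, so try it both ways if need be, turn it the way that yields until it is free, and lift it off. Finish while still holding the cap in the gripper, upright, still and at least 10 cm above its seat, with the pointer still on zero and the other things on the bench left where they are.

Things in the scene. Friction and masses are not known exactly. Their poses are not given: they have to be found in the camera images.
- tester: Green cast torque tester fixed to the bench, 110 (x) by 250 mm (y); origin: centre of its underside on the bench top. At its y = +75 mm the round dial head (diameter 100 mm, dial 81 mm above the bench) with the zero knob on top; at y = -75 mm a round boss (60 mm across, top 40 mm above the bench) with a steel spindle 36 mm tall hidden under the cap. The base between is at most 28 mm high.
- cap_seat (a point): Point on the spindle axis at the boss top, 40 mm above the bench, where the cap's underside rests at the start; axes as the tester's. The spindle's interrupted quarter-turn thread is of unknown hand, drawn anew each time: right-handed loosens anticlockwise seen from above, left-handed clockwise. Lifted straight up, a loosened cap is clear of the spindle after 40 mm.
- cap: Loose black knurled cap, diameter 48 mm, 45 mm tall, 0.12 kg; white index line on top along its +x; origin: centre of its underside. Starts at the tester's yaw. The wrong way it turns some 5 degrees to a firm stop and cannot be lifted (2 mm play); the right way it turns freely without rising, lifts off from 65 degrees on, and stops at 80 (free to lift). Fingers turning on at a stop slip round it.
- zero_knob (a joint): Zero knob's angle about the vertical, rad: 0 when its red pointer stands on the green zero mark, which lies toward the tester's +x from the knob's axis; grows anticlockwise seen from above. Stops at -1.75 and 1.75, starts between 0.5 and 1.35; light friction (0.04 N m) holds it where it is left.
- knob_grip (a point): Point on the knob's vertical axis, in the middle of its black bar grip, 110 mm above the bench; its x axis runs along the bar toward the pointer. The bar is 16 mm wide, 44 mm long and reaches from 87 mm to 120 mm above the bench; below it are a disc of diameter 48 mm and the dial.
- spanner_13: Bystander: steel combination spanner lying flat, 180 x 26 x 8 mm; origin under its centre.
- pliers: Bystander: pliers with red handles lying flat, 157 x 48 x 12 mm; origin under its centre.
- oil_can: Bystander: dark oil can with a long bent spout, 158 mm tall, 116 x 62 mm; origin under its centre.
- masking_tape: Bystander: roll of masking tape lying flat, diameter 94 mm, 30 mm high; origin under its centre.
- brass_hinge: Bystander: small brass butt hinge lying flat, 62 x 55 x 8 mm; origin under its centre.
Not all that is in view belongs to the job. Of the things shaped like the cap, the black one is meant.

How it is judged (in metres and radians):
On the way, in this order (a step that is already met when the one before it is completed fails the run):
1. the pointer stands on the zero mark (within 5 degrees) while the cap is still seated and not yet turned loose (value of joint zero_knob between -0.09 and 0.09 rad and angle between the x axis of cap and the x axis of tester, either way round below 0.5 rad and distance between cap and cap_seat below 0.012 m), for 0.3 s.
2. the cap has been turned loose, more than 45 degrees from its start (angle between the x axis of cap and the x axis of tester, either way round above 0.8 rad), for 0.1 s.
At the end, for the whole second after the job is handed in: The gripper holds the cap (more than 2 N on it), its underside at least 90 mm above its seat, clear of the tester, upright within 20 degrees, slower than 30 mm/s, and the zero knob reads zero within 0.09 rad (5 degrees) (height (world z) of cap above 0.13 m and z of cap in the frame of cap_seat above 0.09 m and contact force between the fingers and cap above 2 N and contact force between cap and tester below 0.1 N and angle between cap's own z axis and vertical below 0.35 rad and linear speed of cap below 0.03 m/s and value of joint zero_knob between -0.09 and 0.09 rad); the arm keeps its last pose, push and grip.
It fails at once if the steel spanner is moved more than 30 mm (distance of spanner_13 from where it was at the start of the episode above 0.03 m).
It fails at once if the red-handled pliers is moved more than 30 mm (distance of pliers from where it was at the start of the episode above 0.03 m).
It fails at once if the oil can is moved more than 30 mm (distance of oil_can from where it was at the start of the episode above 0.03 m).
It fails at once if the roll of masking tape is moved more than 30 mm (distance of masking_tape from where it was at the start of the episode above 0.03 m).
It fails at once if the brass hinge is moved more than 30 mm (distance of brass_hinge from where it was at the start of the episode above 0.03 m).
It also fails if it takes over 48 s, if anything falls off the work surface, if the arm or the gripper's body presses on something with over 40 N, if the wrist force passes 120 N, or if a joint passes its speed limit or range.

ROBOT

A 6-joint arm with a two-finger parallel gripper is mounted at the origin on a cart in front of the work surface, level with it; the furniture and walls round the work are solid. World frame = base frame: x ahead of the robot, y to its left, z up, the work surface at z = 0. Lengths are in mm, angles in rad, forces in N, time in s.
With the tool pointing down it reaches from about 300 to 750 mm from the base axis. Payload 8.5 kg.
Tool frame: the origin (TCP) lies at the very end of the fingers, on their centre line; the grasp point (between the pads) lies 19 mm behind it (robot.tcp_to_grasp is the distance from the TCP to the grasp point, in mm); y points along the fingers, x is the direction in which the jaws open and shut, and the axes are right-handed (so a half turn about y gives the same grasp; the last joint's range is limited). The gripper opens to 85 mm and grips with 20 to 120 N. Pads are 22 mm wide; open, the fingers measure 114 mm over their backs; the gripper's body (76 mm by 85 mm) begins 54 mm behind the grasp point. The pads swing forward as they close: fully open they stand 13 mm farther back than shut.
Start: joints at [-0.215, 0.381, 1.297, -0, 1.464, -0.215], TCP at [549.982, 0.002, 231.322] pointing down, gripper open.
Joint ranges: [-3.11, 3.11], [-0.89, 2.33], [0.22, 2.48], [-1.42, 4.56], [0.17, 2.85], [-2.88, 2.88]. Speed limits (rad/s): [2.39, 2.39, 3.14, 3.14, 3.14, 3.14].

INTERFACE

Orientations are given as a unit quaternion [w, x, y, z].
In Python, from workcell import robot gives the robot as it stands.
- The arm moves only by the tool jog_arm, never from a script. Its argument "series" is a list of rows, each an object of numbers: "dx", "dy", "dz": the shift along the world's x, y, z in mm; "rx", "ry", "rz": the turn, a rotation vector about the world's x, y, z in rad; "jaw": the finger opening in mm, from 0 to 85.4. A call has exactly 10 rows; each row is the pose to reach, as a shift and turn from the pose measured when the call began; what a row does not reach only later rows make up. A row lasts 1/12 s, in which the tool goes at most 41.7 mm and 7.16 degrees, less where a joint would pass 70% of its speed; a pose out of reach is approached as far as the arm can. A call with a gripper value outside its range is refused whole. The fingers move at their own pace and stop on an object; "newtons" is the grip in N (left out, the last holds). Time passes only in rows, so rows that repeat a pose let the fingers close, or fill a call up. It gives the time, the measured TCP pose, the force and the opening at its end, in the units of the state.
- robot.sense(): the state, without advancing time (a new reading comes with each control period).
- robot.camera(name): name is "scene" or "side" or "wrist"; returns a dict with "img" (400x640x3 uint8, blue, green, red), "z_map" (400x640 float32, mm along the optical axis (not along the pixel's ray), 0 where there is no reading), "camera_matrix" (3x3 intrinsics, pixels), "cam_to_world" (4x4, takes a point from camera to world coordinates). Camera axes: x right, y down, z forward; pixel columns grow to the right and rows downward; lengths in mm; the calibration is good to about 2 mm. A picture is of the moment at which its call begins.
- robot.finish_job(): hands the job in, once; it reports no verdict.
The state is a dict: "clock": time; "joints": joint angles; "dq": joint speeds; "joint_efforts": joint torques, N m; "ee_pos": TCP position; "eef_rot": TCP orientation; "ft_force": force on the tool from outside, world axes, zero at the start; "torque": the same for the moment, N m; "gripper_width": finger opening in mm.
Only numpy, scipy, OpenCV 4.12 (cv2) and the standard library are available. Lean on these libraries where they do the work, as an engineer would, in place of code of your own. Each camera call takes 0.05 s, during which the arm holds its last target.

## Working session

There is one attempt and no reset: what is moved stays moved. The work goes in short steps, Python scripts to look and compute and a tool call to move; the robot and the scene stay as the last step left them, time stands still between calls to the robot, and variables do not carry over. Pictures are saved under pics/ and viewed, and the job is handed in when it is done.

Besides the shell and the picture viewer there is one more tool, called after ">>>" as name(argument=value, ...), one argument or row to a line, values as JSON. jog_arm: Moves the arm, as the interface text tells. Its arguments: {"type":"object","properties":{"series":{"type":"array"},"newtons":{"type":"number"}},"required":["series"]}

```bash
mkdir -p pics; ls; cat > h.py <<'E'
import numpy as np,cv2
from workcell import robot
def cam(n):
    c=robot.camera(n); np.savez('/tmp/%s.npz'%n,**{k:np.array(c[k]) for k in('img','z_map','camera_matrix','cam_to_world')}); return c
def load(n): return dict(np.load('/tmp/%s.npz'%n))
def pt(c,u,v,z=None):
    K=np.array(c['camera_matrix']);T=np.array(c['cam_to_world'])
    d=np.linalg.inv(K)@[u,v,1]
    if z is None:
        p=d*c['z_map'][int(round(v)),int(round(u))]; return (T@[*p,1])[:3]
    w=T[:3,:3]@d; o=T[:3,3]; return o+w*(z-o[2])/w[2]
def crop(c,f,x0,y0,x1,y1,s):
    cv2.imwrite(f,cv2.resize(c['img'][y0:y1,x0:x1],None,fx=s,fy=s,interpolation=cv2.INTER_CUBIC))
E
python3 - <<'E'
from h import *
for n in('scene','side','wrist'):
    c=cam(n); cv2.imwrite('pics/%s0.png'%n,c['img'])
print(robot.sense())
E
```

```text
pics
{'clock': 0.15, 'joints': array([-2.15326697e-01,  3.81081590e-01,  1.29801675e+00,  1.53459186e-05,
        1.46361704e+00, -2.15283268e-01]), 'dq': array([-0.00044931, -0.00408788, -0.00164495, -0.00060028,  0.00041114,
        0.00064313]), 'joint_efforts': array([ 1.94521621e-03, -4.48624384e+01, -2.31344014e+01, -1.86937300e-04,
        3.77541786e-03, -1.65174959e-05]), 'ee_pos': array([5.49786636e+02, 3.36697023e-02, 2.30855522e+02]), 'eef_rot': array([ 7.07196744e-01, -7.07016595e-01,  4.02562454e-04,  3.70686735e-04]), 'ft_force': array([-0.83861479,  0.34289618, -0.49958038]), 'torque': array([-0.00253831, -0.002259  ,  0.02397458]), 'gripper_width': 85.15698235711581}
```

View pics/scene0.png

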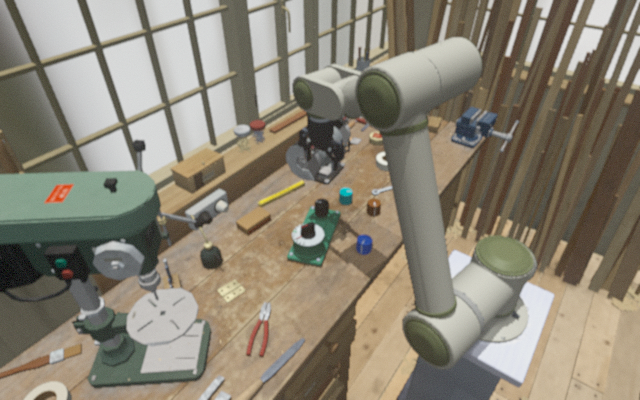

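View pics/side0.png

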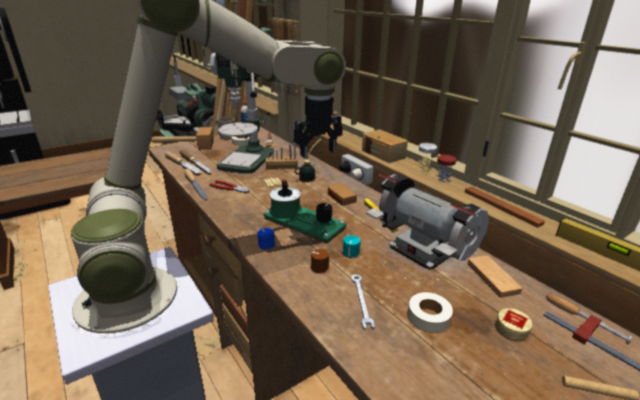

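View pics/wrist0.png

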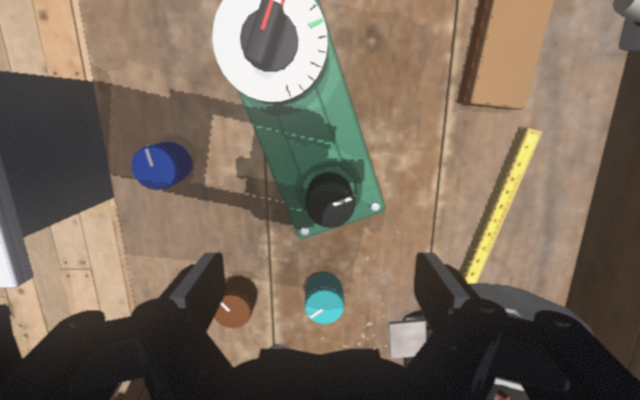

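The wrist view shows the dial around (270,38), the red pointer towards (270,8), the green mark at (316,22) and the black cap around (332,200). I'll enlarge these.

```bash
python3 - <<'E'
from h import *
c=load('wrist'); crop(c,'pics/w0a.png',200,0,400,250,3 if 0 else 2.4)
crop(c,'pics/w0k.png',200,0,340,110,5)
np.set_printoptions(suppress=True,precision=1)
for n,u,v in [('dial',225,60),('dial',310,60),('dial',290,90),('cap',325,190),('cap',330,205),('base',320,140),('barTop',270,40),('barTop',266,45),('blue',160,165),('bench',420,150)]: print(n,pt(c,u,v))
E
```

```text
dial [470.9 109.2  81.4]
dial [542.5 109.1  81.3]
dial [525.   85.2  81.7]
cap [555.6  -3.3  84. ]
cap [560.3 -17.4  85.7]
base [551.   37.2  28. ]
barTop [514.7 117.7 119.1]
barTop [512.  114.1 121.1]
blue [385.8  13.5  45.7]
bench [666.9  22.9   0.7]
```

View pics/w0a.png

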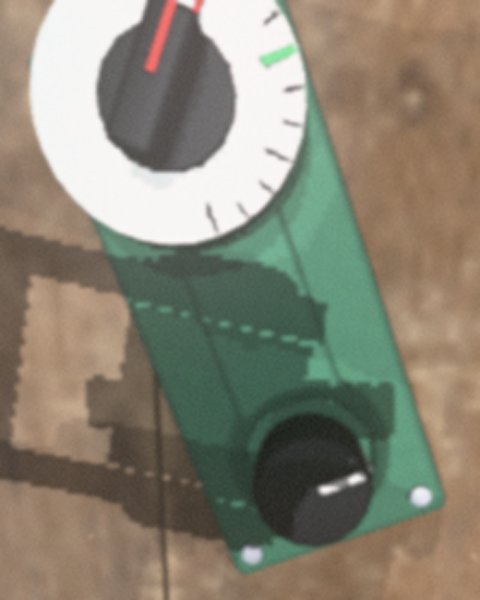

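View pics/w0k.png

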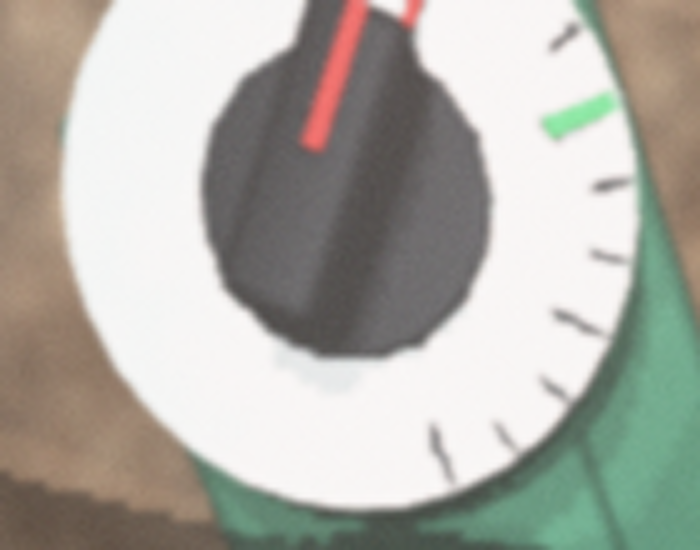

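```bash
python3 - <<'E'
from h import *
from scipy.optimize import least_squares
np.set_printoptions(suppress=True,precision=2)
c=load('wrist')
P=lambda x,y,z:pt(c,x,y,z)[:2]
def fit(pts,z,s,ox,oy):
    q=np.array([P(ox+(x+.5)/s-.5,oy+(y+.5)/s-.5,z) for x,y in pts])
    r=least_squares(lambda p:np.hypot(*(q-p[:2]).T)-p[2],[*q.mean(0),40]); return r.x,np.abs(r.fun).max()
d,e=fit([(63,190),(68,250),(100,345),(150,415),(215,465),(300,500),(380,510),(470,490),(560,430),(612,330),(635,250),(638,170),(90,80)],81,5,200,0);print('dial',d,e)
k,e=fit([(258,480),(262,510),(280,533),(305,545),(330,543),(352,525),(366,500),(371,480)],85,2.4,200,0);print('cap',k,e)
f=lambda x,y,z,s:P(200+(x+.5)/s-.5,(y+.5)/s-.5,z)
g1,g2=f(552,128,81,5),f(612,103,81,5);print('green',g1,g2)
for p in (g1,g2,(g1+g2)/2): print(np.degrees(np.arctan2(*(p-d[:2])[::-1])))
a=np.degrees(np.arctan2(*(d[:2]-k[:2])[::-1]))-90;print('yaw axis',a,np.hypot(*(d-k)[:2]))
i1,i2=f(320,491,85,2.4),f(364,478,85,2.4);print('idx',np.degrees(np.arctan2(*(i2-i1)[::-1])))
b1,b2=f(240,573,28,2.4),f(443,503,28,2.4);print('front edge',np.degrees(np.arctan2(*(b2-b1)[::-1])),np.hypot(*(b2-b1)))
# bar
b1,b2=f(313,150,120,5),f(350,10,120,5);print('red line',b1,b2,np.degrees(np.arctan2(*(b2-b1)[::-1])),np.degrees(np.arctan2(*(b2-d[:2])[::-1])),np.degrees(np.arctan2(*(b1-d[:2])[::-1])))
E
```

```text
dial [509.31 122.71  47.47] 1.1804683995355916
cap [560.51 -17.01  21.99] 1.0418820828781037
green [542.67 135.55] [552.5  139.22]
21.05583597893591
20.919458288495328
20.978918579425873
yaw axis 20.123289557461263 148.8027180571726
idx 17.22322002247269
front edge 20.294372831213867 102.76375899104981
red line [509.56 124.29] [515.6  141.92] 71.06190126590147 71.87200035412434 81.32472369797591
```

>>> jog_arm(
  series=[
    {"dx":-6,"dy":20,"dz":0,"rz":-0.06,"jaw":50},
    {"dx":-14,"dy":45,"dz":0,"rz":-0.14,"jaw":50},
    {"dx":-24,"dy":72,"dz":-10,"rz":-0.22,"jaw":50},
    {"dx":-33,"dy":100,"dz":-20,"rz":-0.3,"jaw":50},
    {"dx":-40.5,"dy":122.7,"dz":-40,"rz":-0.34,"jaw":50},
    {"dx":-40.5,"dy":122.7,"dz":-60,"rz":-0.34,"jaw":50},
    {"dx":-40.5,"dy":122.7,"dz":-75,"rz":-0.34,"jaw":50},
    {"dx":-40.5,"dy":122.7,"dz":-85,"rz":-0.34,"jaw":50},
    {"dx":-40.5,"dy":122.7,"dz":-85,"rz":-0.34,"jaw":50},
    {"dx":-40.5,"dy":122.7,"dz":-85,"rz":-0.34,"jaw":50},
  ],
  newtons=30,
)

```text
invalid input
```

```bash
python3 - <<'E'
from h import *
c=cam('wrist'); cv2.imwrite('pics/w1.png',c['img'])
c=cam('side'); crop(c,'pics/s1.png',200,90,420,260,3.5)
s=robot.sense();print(s['ee_pos'],s['eef_rot'],s['joints'])
E
```

```text
[5.49888386e+02 2.73737096e-02 2.31044388e+02] [ 7.07164189e-01 -7.07049307e-01  2.10375142e-04  2.08093778e-04] [-2.15305835e-01  3.80898307e-01  1.29774874e+00  3.24669260e-05
  1.46355846e+00 -2.15306094e-01]
```

View pics/w1.png

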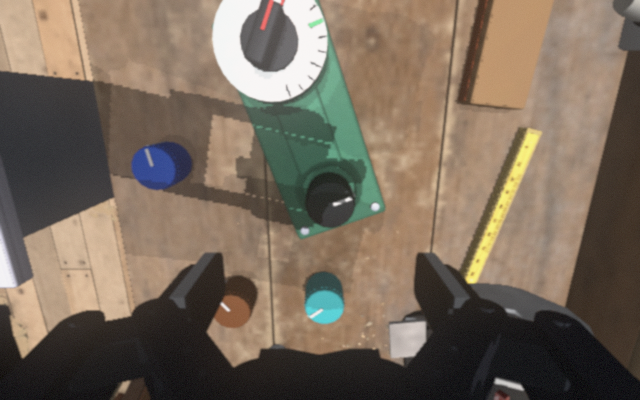

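View pics/s1.png

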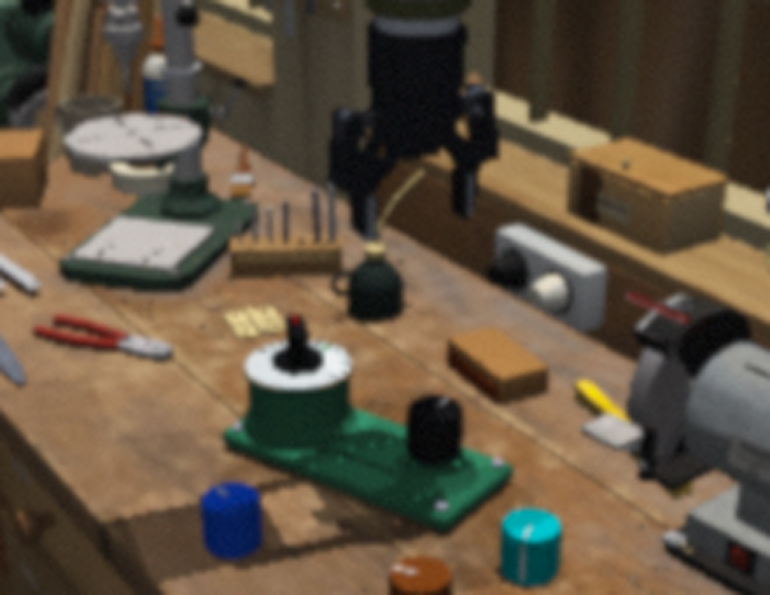

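The move was refused without the arm moving (the pictures are unchanged), probably because rx and ry are required. I'll send all the keys.

>>> jog_arm(
  series=[
    {"dx":-6,"dy":20,"dz":0,"rx":0,"ry":0,"rz":-0.06,"jaw":50},
    {"dx":-14,"dy":45,"dz":0,"rx":0,"ry":0,"rz":-0.14,"jaw":50},
    {"dx":-24,"dy":72,"dz":-10,"rx":0,"ry":0,"rz":-0.22,"jaw":50},
    {"dx":-33,"dy":100,"dz":-20,"rx":0,"ry":0,"rz":-0.3,"jaw":50},
    {"dx":-40.5,"dy":122.7,"dz":-40,"rx":0,"ry":0,"rz":-0.34,"jaw":50},
    {"dx":-40.5,"dy":122.7,"dz":-60,"rx":0,"ry":0,"rz":-0.34,"jaw":50},
    {"dx":-40.5,"dy":122.7,"dz":-75,"rx":0,"ry":0,"rz":-0.34,"jaw":50},
    {"dx":-40.5,"dy":122.7,"dz":-85,"rx":0,"ry":0,"rz":-0.34,"jaw":50},
    {"dx":-40.5,"dy":122.7,"dz":-85,"rx":0,"ry":0,"rz":-0.34,"jaw":50},
    {"dx":-40.5,"dy":122.7,"dz":-85,"rx":0,"ry":0,"rz":-0.34,"jaw":50},
  ],
  newtons=30,
)

```text
clock: 1.08
ee_pos: [509.3, 122.7, 146.0]
eef_rot: [0.697, -0.697, 0.12, -0.119]
ft_force: [0.3, -0.6, 0.4]
gripper_width: 50.0
```

```bash
python3 - <<'E'
from h import *
c=cam('wrist'); cv2.imwrite('pics/w1b.png',c['img'])
c=cam('side'); crop(c,'pics/s1b.png',200,90,420,260,3.5)
s=robot.sense();print(s['clock'],s['ee_pos'],s['eef_rot'],s['joints'],s['gripper_width'])
E
```

```text
1.1833 [509.81068743 122.65493527 146.82259635] [ 0.69707894 -0.69673261  0.11942607 -0.11992515] [9.92022365e-03 4.15327308e-01 1.50605249e+00 3.78656691e-04
 1.21943079e+00 3.49920998e-01] 50.375882623427636
```

View pics/w1b.png

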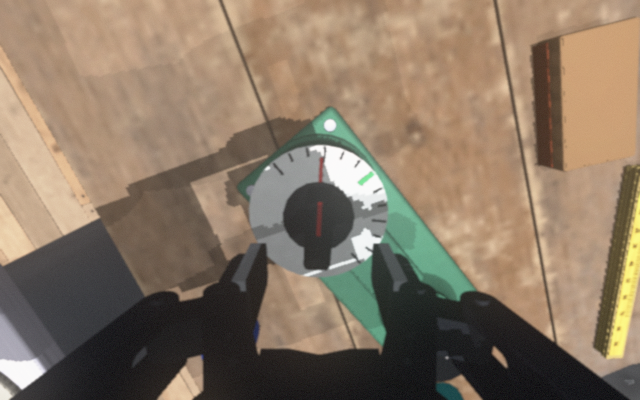

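View pics/s1b.png

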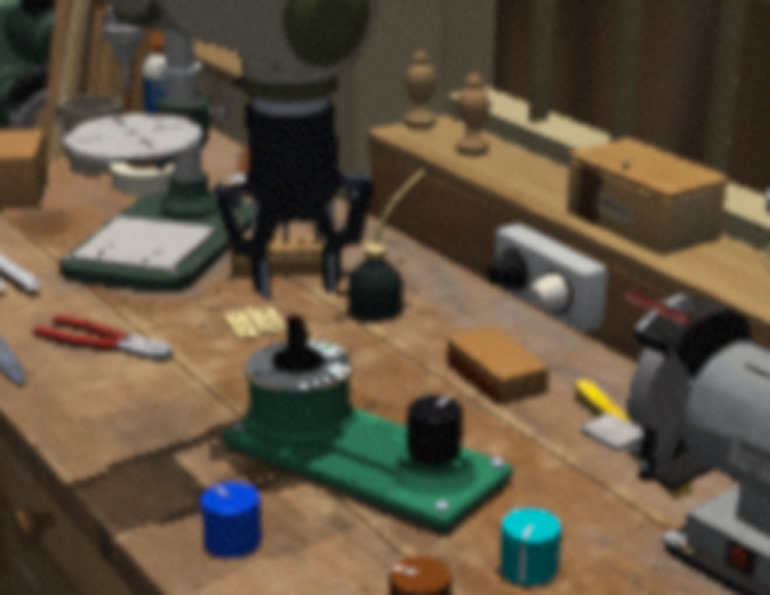

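Dial, pointer and bar are centred between the fingers (column about 319), and the bar is parallel to the pads. I'll descend and close.

>>> jog_arm(
  series=[
    {"dx":0,"dy":0,"dz":-15,"rx":0,"ry":0,"rz":0,"jaw":45},
    {"dx":0,"dy":0,"dz":-30,"rx":0,"ry":0,"rz":0,"jaw":45},
    {"dx":0,"dy":0,"dz":-42,"rx":0,"ry":0,"rz":0,"jaw":45},
    {"dx":0,"dy":0,"dz":-51,"rx":0,"ry":0,"rz":0,"jaw":45},
    {"dx":0,"dy":0,"dz":-51,"rx":0,"ry":0,"rz":0,"jaw":30},
    {"dx":0,"dy":0,"dz":-51,"rx":0,"ry":0,"rz":0,"jaw":10},
    {"dx":0,"dy":0,"dz":-51,"rx":0,"ry":0,"rz":0,"jaw":10},
    {"dx":0,"dy":0,"dz":-51,"rx":0,"ry":0,"rz":0,"jaw":10},
    {"dx":0,"dy":0,"dz":-51,"rx":0,"ry":0,"rz":0,"jaw":10},
    {"dx":0,"dy":0,"dz":-51,"rx":0,"ry":0,"rz":0,"jaw":10},
  ],
  newtons=30,
)

```text
clock: 2.02
ee_pos: [508.8, 122.7, 96.6]
eef_rot: [0.697, -0.697, 0.12, -0.119]
ft_force: [-6.2, 0.2, 1.7]
gripper_width: 15.4
```

>>> jog_arm(
  series=[
    {"dx":0,"dy":0,"dz":0,"rx":0,"ry":0,"rz":-0.1,"jaw":10},
    {"dx":0,"dy":0,"dz":0,"rx":0,"ry":0,"rz":-0.21,"jaw":10},
    {"dx":0,"dy":0,"dz":0,"rx":0,"ry":0,"rz":-0.32,"jaw":10},
    {"dx":0,"dy":0,"dz":0,"rx":0,"ry":0,"rz":-0.43,"jaw":10},
    {"dx":0,"dy":0,"dz":0,"rx":0,"ry":0,"rz":-0.54,"jaw":10},
    {"dx":0,"dy":0,"dz":0,"rx":0,"ry":0,"rz":-0.65,"jaw":10},
    {"dx":0,"dy":0,"dz":0,"rx":0,"ry":0,"rz":-0.76,"jaw":10},
    {"dx":0,"dy":0,"dz":0,"rx":0,"ry":0,"rz":-0.84,"jaw":10},
    {"dx":0,"dy":0,"dz":0,"rx":0,"ry":0,"rz":-0.875,"jaw":10},
    {"dx":0,"dy":0,"dz":0,"rx":0,"ry":0,"rz":-0.875,"jaw":10},
  ],
)

```text
clock: 2.85
ee_pos: [508.6, 122.7, 96.7]
eef_rot: [0.58, -0.58, 0.404, -0.404]
ft_force: [0.1, -0.3, -7.4]
gripper_width: 15.4
```

>>> jog_arm(
  series=[
    {"dx":0,"dy":0,"dz":0,"rx":0,"ry":0,"rz":0,"jaw":20},
    {"dx":0,"dy":0,"dz":0,"rx":0,"ry":0,"rz":0,"jaw":40},
    {"dx":0,"dy":0,"dz":0,"rx":0,"ry":0,"rz":0,"jaw":48},
    {"dx":0,"dy":0,"dz":0,"rx":0,"ry":0,"rz":0,"jaw":48},
    {"dx":0,"dy":0,"dz":15,"rx":0,"ry":0,"rz":0,"jaw":48},
    {"dx":0,"dy":0,"dz":40,"rx":0,"ry":0,"rz":0,"jaw":48},
    {"dx":0,"dy":0,"dz":60,"rx":0,"ry":0,"rz":0,"jaw":48},
    {"dx":5,"dy":-15,"dz":80,"rx":0,"ry":0,"rz":0,"jaw":70},
    {"dx":10,"dy":-30,"dz":80,"rx":0,"ry":0,"rz":0,"jaw":80},
    {"dx":10,"dy":-30,"dz":80,"rx":0,"ry":0,"rz":0,"jaw":80},
  ],
)

```text
clock: 3.68
ee_pos: [519.9, 91.0, 178.1]
eef_rot: [0.581, -0.579, 0.404, -0.405]
ft_force: [0.7, -0.6, -0.9]
gripper_width: 79.8
```

```bash
python3 - <<'E'
from h import *
c=cam('wrist'); cv2.imwrite('pics/w2.png',c['img'])
s=robot.sense();print(s['clock'],s['ee_pos'],s['eef_rot'],s['joints'],s['gripper_width'])
E
```

```text
3.7333 [519.00011471  91.97089694 177.15063411] [ 0.5803973  -0.57974259  0.40442516 -0.40432387] [-4.98570221e-02  3.87554104e-01  1.45285050e+00  8.93310266e-04
  1.30081862e+00  1.16747688e+00] 79.91204344390663
```

View pics/w2.png

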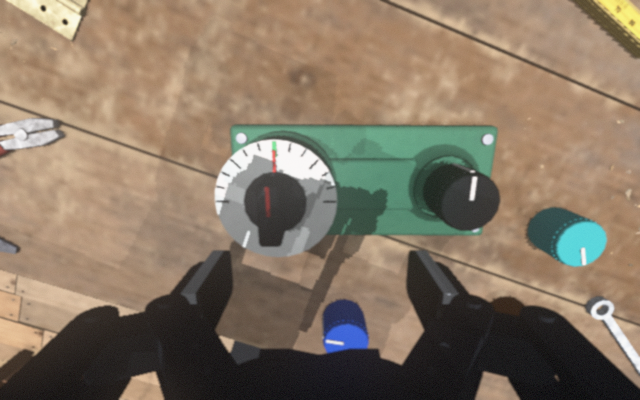

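```bash
python3 - <<'E'
from h import *
c=load('wrist'); crop(c,'pics/w2k.png',205,125,345,260,5)
E
```

```text
(no output)
```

View pics/w2k.png

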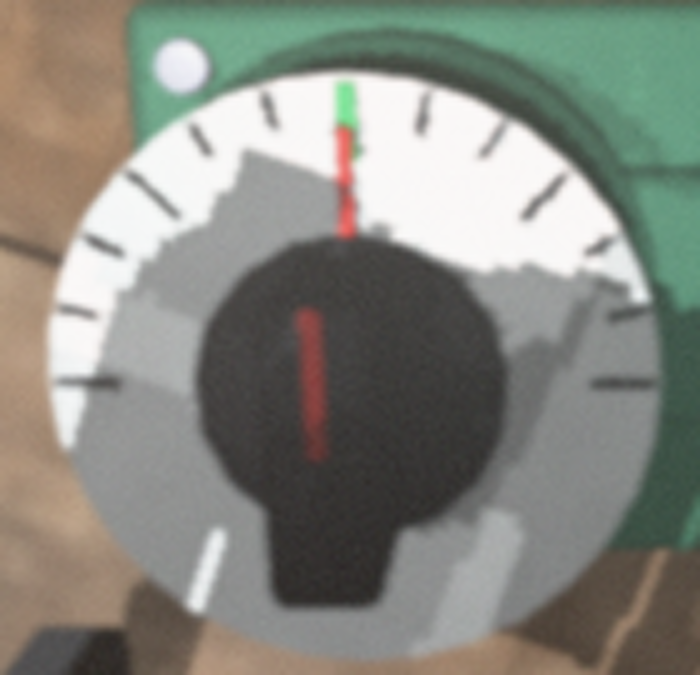

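The pointer lies on the green mark to within about 1°. Next I'll refine the cap position.

```bash
python3 - <<'E'
from h import *
from scipy.optimize import least_squares
np.set_printoptions(suppress=True,precision=1)
c=load('wrist'); crop(c,'pics/w2c.png',400,130,620,290,3.5)
T=c['cam_to_world'];K=c['camera_matrix']
z=c['z_map'];v,u=np.mgrid[0:400,0:640]
d=np.stack([(u-K[0,2])/K[0,0],(v-K[1,2])/K[1,1],np.ones_like(z)],-1)*z[...,None]
w=d@T[:3,:3].T+T[:3,3]
def circ(m):
    q=w[m][:,:2]; (cx,cy),r=cv2.minEnclosingCircle(q.astype(np.float32)); return cx,cy,r,np.median(w[m][:,2]),q.mean(0)
m=(z>0)&(w[...,2]>80)&(w[...,2]<90)&(u>415)&(u<510)&(v>150)&(v<245);print('cap',m.sum(),circ(m))
m=(z>0)&(w[...,2]>40)&(w[...,2]<50)&(u>520)&(u<615)&(v>190)&(v<275);print('teal',m.sum(),circ(m))
E
```

```text
cap 2838 (560.7369995117188, -17.066238403320312, 23.937530517578125, np.float64(85.39995950220046), array([561.2, -15.8]))
teal 1960 (555.852783203125, -155.67642211914062, 24.265655517578125, np.float64(45.552316506556906), array([ 556.7, -153.7]))
```

View pics/w2c.png

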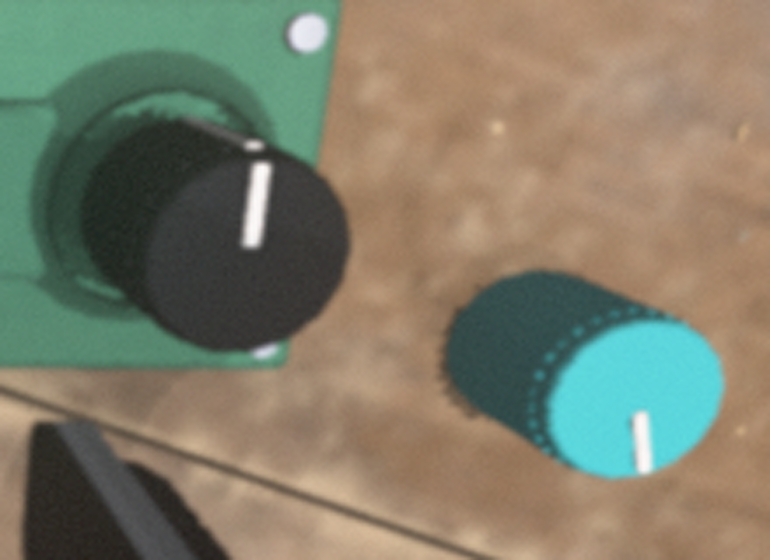

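The cap is at (560.7, -17.1) with its top at 85.4, which agrees with the first view. Moving over it and turning the jaws.

>>> jog_arm(
  series=[
    {"dx":8,"dy":-20,"dz":0,"rx":0,"ry":0,"rz":0.1,"jaw":80},
    {"dx":17,"dy":-45,"dz":0,"rx":0,"ry":0,"rz":0.2,"jaw":78},
    {"dx":26,"dy":-70,"dz":0,"rx":0,"ry":0,"rz":0.3,"jaw":75},
    {"dx":35,"dy":-92,"dz":0,"rx":0,"ry":0,"rz":0.4,"jaw":72},
    {"dx":42,"dy":-109.3,"dz":-5,"rx":0,"ry":0,"rz":0.5,"jaw":72},
    {"dx":42,"dy":-109.3,"dz":-20,"rx":0,"ry":0,"rz":0.6,"jaw":72},
    {"dx":42,"dy":-109.3,"dz":-40,"rx":0,"ry":0,"rz":0.7,"jaw":72},
    {"dx":42,"dy":-109.3,"dz":-55,"rx":0,"ry":0,"rz":0.79,"jaw":72},
    {"dx":42,"dy":-109.3,"dz":-65,"rx":0,"ry":0,"rz":0.79,"jaw":72},
    {"dx":42,"dy":-109.3,"dz":-65,"rx":0,"ry":0,"rz":0.79,"jaw":72},
  ],
)

```text
clock: 4.57
ee_pos: [559.8, -16.5, 109.9]
eef_rot: [0.691, -0.69, 0.153, -0.149]
ft_force: [-0.2, -0.1, 0.1]
gripper_width: 72.0
```

```bash
python3 - <<'E'
from h import *
c=cam('wrist'); cv2.imwrite('pics/w3.png',c['img'])
s=robot.sense();print(s['clock'],s['ee_pos'],s['eef_rot'],s['joints'],s['gripper_width'])
E
```

```text
4.6167 [560.51466287 -16.70503652 111.34989496] [ 0.69117644 -0.6904845   0.15183535 -0.14984096] [-2.41318850e-01  5.13820906e-01  1.44824259e+00  9.76648216e-04
  1.18237463e+00  1.88248931e-01] 71.73557284881535
```

View pics/w3.png

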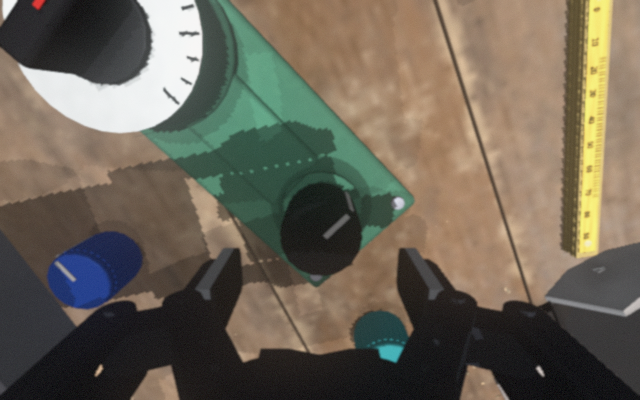

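The cap is centred between the fingers (column about 320). Lowering and gripping.

>>> jog_arm(
  series=[
    {"dx":0.4,"dy":-0.5,"dz":-15,"rx":0,"ry":0,"rz":0,"jaw":72},
    {"dx":0.4,"dy":-0.5,"dz":-30,"rx":0,"ry":0,"rz":0,"jaw":72},
    {"dx":0.4,"dy":-0.5,"dz":-45,"rx":0,"ry":0,"rz":0,"jaw":72},
    {"dx":0.4,"dy":-0.5,"dz":-57,"rx":0,"ry":0,"rz":0,"jaw":72},
    {"dx":0.4,"dy":-0.5,"dz":-63,"rx":0,"ry":0,"rz":0,"jaw":72},
    {"dx":0.4,"dy":-0.5,"dz":-63,"rx":0,"ry":0,"rz":0,"jaw":60},
    {"dx":0.4,"dy":-0.5,"dz":-63,"rx":0,"ry":0,"rz":0,"jaw":50},
    {"dx":0.4,"dy":-0.5,"dz":-63,"rx":0,"ry":0,"rz":0,"jaw":40},
    {"dx":0.4,"dy":-0.5,"dz":-63,"rx":0,"ry":0,"rz":0,"jaw":40},
    {"dx":0.4,"dy":-0.5,"dz":-63,"rx":0,"ry":0,"rz":0,"jaw":40},
  ],
  newtons=35,
)

```text
clock: 5.45
ee_pos: [561.0, -17.0, 49.6]
eef_rot: [0.691, -0.69, 0.152, -0.15]
ft_force: [-2.9, 1.3, 6.9]
gripper_width: 46.2
```

```bash
python3 - <<'E'
from h import *
s=robot.sense();print(s['clock'],s['ee_pos'],s['ft_force'],s['torque'],s['gripper_width'])
E
```

```text
5.45 [561.0173343  -16.9950839   49.63555864] [-2.9199355   1.33579621  6.85366217] [ 0.35723959  0.70308633 -0.01091822] 46.150959909431656
```

Trying anticlockwise first, a small test turn while watching the moment.

>>> jog_arm(
  series=[
    {"dx":0,"dy":0,"dz":0,"rx":0,"ry":0,"rz":0.04,"jaw":40},
    {"dx":0,"dy":0,"dz":0,"rx":0,"ry":0,"rz":0.08,"jaw":40},
    {"dx":0,"dy":0,"dz":0,"rx":0,"ry":0,"rz":0.12,"jaw":40},
    {"dx":0,"dy":0,"dz":0,"rx":0,"ry":0,"rz":0.16,"jaw":40},
    {"dx":0,"dy":0,"dz":0,"rx":0,"ry":0,"rz":0.2,"jaw":40},
    {"dx":0,"dy":0,"dz":0,"rx":0,"ry":0,"rz":0.2,"jaw":40},
    {"dx":0,"dy":0,"dz":0,"rx":0,"ry":0,"rz":0.2,"jaw":40},
    {"dx":0,"dy":0,"dz":0,"rx":0,"ry":0,"rz":0.2,"jaw":40},
    {"dx":0,"dy":0,"dz":0,"rx":0,"ry":0,"rz":0.2,"jaw":40},
    {"dx":0,"dy":0,"dz":0,"rx":0,"ry":0,"rz":0.2,"jaw":40},
  ],
)

```text
clock: 6.28
ee_pos: [560.5, -16.2, 50.2]
eef_rot: [0.703, -0.701, 0.083, -0.081]
ft_force: [-3.5, 4.3, 2.8]
gripper_width: 46.1
```

```bash
python3 - <<'E'
from h import *
s=robot.sense();print(s['clock'],s['ee_pos'],s['eef_rot'],s['ft_force'],s['torque'],s['gripper_width'])
c=cam('wrist'); crop(c,'pics/w4.png',220,130,420,280,4)
E
```

```text
6.2833 [560.47207233 -16.15142     50.19005271] [ 0.70327603 -0.70141651  0.08296283 -0.08083855] [-3.53095109  4.29720751  2.84541693] [ 0.75009415  0.6381237  -0.8171822 ] 46.124933261193014
```

View pics/w4.png

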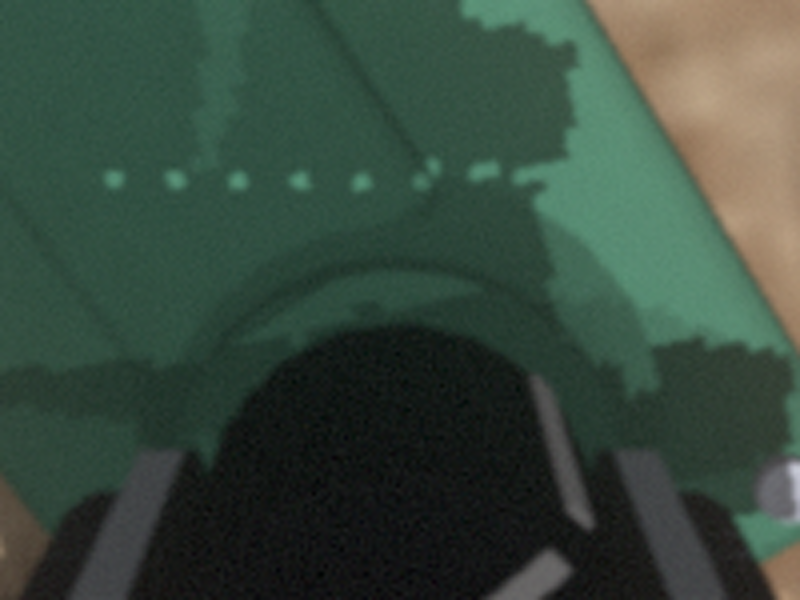

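The moment reached -0.82 N m, a firm stop, so the thread is left-handed. Turning clockwise.

>>> jog_arm(
  series=[
    {"dx":0.3,"dy":-0.5,"dz":-0.3,"rx":0,"ry":0,"rz":-0.08,"jaw":40},
    {"dx":0.3,"dy":-0.5,"dz":-0.3,"rx":0,"ry":0,"rz":-0.16,"jaw":40},
    {"dx":0.3,"dy":-0.5,"dz":-0.3,"rx":0,"ry":0,"rz":-0.24,"jaw":40},
    {"dx":0.3,"dy":-0.5,"dz":-0.3,"rx":0,"ry":0,"rz":-0.32,"jaw":40},
    {"dx":0.3,"dy":-0.5,"dz":-0.3,"rx":0,"ry":0,"rz":-0.4,"jaw":40},
    {"dx":0.3,"dy":-0.5,"dz":-0.3,"rx":0,"ry":0,"rz":-0.48,"jaw":40},
    {"dx":0.3,"dy":-0.5,"dz":-0.3,"rx":0,"ry":0,"rz":-0.56,"jaw":40},
    {"dx":0.3,"dy":-0.5,"dz":-0.3,"rx":0,"ry":0,"rz":-0.64,"jaw":40},
    {"dx":0.3,"dy":-0.5,"dz":-0.3,"rx":0,"ry":0,"rz":-0.7,"jaw":40},
    {"dx":0.3,"dy":-0.5,"dz":-0.3,"rx":0,"ry":0,"rz":-0.7,"jaw":40},
  ],
)

```text
clock: 7.17
ee_pos: [561.1, -16.8, 50.4]
eef_rot: [0.633, -0.63, 0.319, -0.318]
ft_force: [0.6, 0.3, -2.0]
gripper_width: 46.4
```

```bash
python3 - <<'E'
from h import *
s=robot.sense();print(s['clock'],s['ee_pos'],s['eef_rot'],s['ft_force'],s['torque'],s['gripper_width'])
c=cam('side'); crop(c,'pics/s4.png',240,150,380,260,5)
E
```

```text
7.1667 [561.10992084 -16.77947391  50.39055426] [ 0.63260831 -0.62998101  0.31880572 -0.31826649] [ 0.58018083  0.28608158 -1.99460972] [-0.00322074  0.03055224 -0.0056221 ] 46.38168589646221
```

View pics/s4.png

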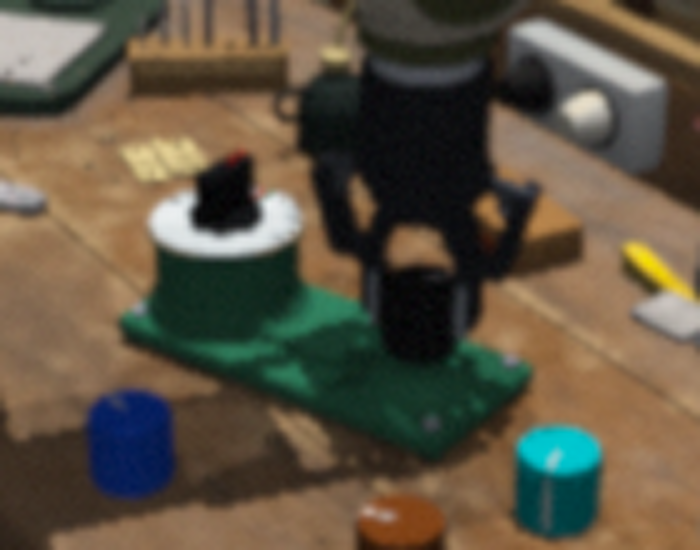

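No resistance clockwise. Carrying on toward the end stop.

>>> jog_arm(
  series=[
    {"dx":0,"dy":0,"dz":0,"rx":0,"ry":0,"rz":-0.09,"jaw":40},
    {"dx":0,"dy":0,"dz":0,"rx":0,"ry":0,"rz":-0.18,"jaw":40},
    {"dx":0,"dy":0,"dz":0,"rx":0,"ry":0,"rz":-0.27,"jaw":40},
    {"dx":0,"dy":0,"dz":0,"rx":0,"ry":0,"rz":-0.36,"jaw":40},
    {"dx":0,"dy":0,"dz":0,"rx":0,"ry":0,"rz":-0.45,"jaw":40},
    {"dx":0,"dy":0,"dz":0,"rx":0,"ry":0,"rz":-0.54,"jaw":40},
    {"dx":0,"dy":0,"dz":0,"rx":0,"ry":0,"rz":-0.63,"jaw":40},
    {"dx":0,"dy":0,"dz":0,"rx":0,"ry":0,"rz":-0.7,"jaw":40},
    {"dx":0,"dy":0,"dz":0,"rx":0,"ry":0,"rz":-0.77,"jaw":40},
    {"dx":0,"dy":0,"dz":0,"rx":0,"ry":0,"rz":-0.77,"jaw":40},
  ],
)

```text
clock: 8.05
ee_pos: [561.7, -17.8, 50.8]
eef_rot: [-0.467, 0.465, -0.531, 0.533]
ft_force: [-0.0, -5.2, -0.5]
gripper_width: 46.4
```

```bash
python3 - <<'E'
from h import *
s=robot.sense();print(s['clock'],s['ee_pos'],s['eef_rot'],s['ft_force'],s['torque'],s['gripper_width'],s['joints'][5])
c=cam('wrist'); cv2.imwrite('pics/w5.png',c['img'])
E
```

```text
8.05 [561.68174007 -17.77988929  50.82032179] [-0.46728963  0.46465745 -0.53075298  0.53294945] [-0.04915548 -5.21606715 -0.52712697] [-0.86824547  0.03170005  0.04727634] 46.44071147099464 1.458996217966148
```

View pics/w5.png

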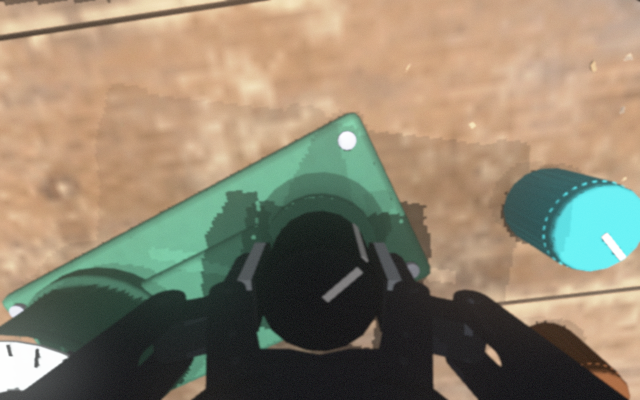

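```bash
python3 - <<'E'
from h import *
c=load('wrist'); a=pt(c,325,298,85.);b=pt(c,360,270,85.);print(a,b,np.degrees(np.arctan2(*(b-a)[1::-1]))-20.3)
E
```

```text
[561.27654621 -19.01316462  85.        ] [571.45927904 -33.61810792  85.        ] -75.41535224280031
```

The index line has turned -75°, past 65°, so the cap is free. Firming the grip and lifting straight up.

>>> jog_arm(
  series=[
    {"dx":0,"dy":0.5,"dz":0,"rx":0,"ry":0,"rz":0,"jaw":40},
    {"dx":0,"dy":0.5,"dz":2,"rx":0,"ry":0,"rz":0,"jaw":40},
    {"dx":0,"dy":0.5,"dz":5,"rx":0,"ry":0,"rz":0,"jaw":40},
    {"dx":0,"dy":0.5,"dz":10,"rx":0,"ry":0,"rz":0,"jaw":40},
    {"dx":0,"dy":0.5,"dz":16,"rx":0,"ry":0,"rz":0,"jaw":40},
    {"dx":0,"dy":0.5,"dz":24,"rx":0,"ry":0,"rz":0,"jaw":40},
    {"dx":0,"dy":0.5,"dz":34,"rx":0,"ry":0,"rz":0,"jaw":40},
    {"dx":0,"dy":0.5,"dz":46,"rx":0,"ry":0,"rz":0,"jaw":40},
    {"dx":0,"dy":0.5,"dz":58,"rx":0,"ry":0,"rz":0,"jaw":40},
    {"dx":0,"dy":0.5,"dz":60,"rx":0,"ry":0,"rz":0,"jaw":40},
  ],
  newtons=50,
)

```text
clock: 8.93
ee_pos: [562.7, -16.9, 113.7]
eef_rot: [-0.469, 0.465, -0.529, 0.533]
ft_force: [0.1, 0.4, 0.1]
gripper_width: 45.4
```

>>> jog_arm(
  series=[
    {"dx":0,"dy":0,"dz":10,"rx":0,"ry":0,"rz":0,"jaw":40},
    {"dx":0,"dy":0,"dz":22,"rx":0,"ry":0,"rz":0,"jaw":40},
    {"dx":0,"dy":0,"dz":36,"rx":0,"ry":0,"rz":0,"jaw":40},
    {"dx":0,"dy":0,"dz":50,"rx":0,"ry":0,"rz":0,"jaw":40},
    {"dx":0,"dy":0,"dz":62,"rx":0,"ry":0,"rz":0,"jaw":40},
    {"dx":0,"dy":0,"dz":70,"rx":0,"ry":0,"rz":0,"jaw":40},
    {"dx":0,"dy":0,"dz":70,"rx":0,"ry":0,"rz":0,"jaw":40},
    {"dx":0,"dy":0,"dz":70,"rx":0,"ry":0,"rz":0,"jaw":40},
    {"dx":0,"dy":0,"dz":70,"rx":0,"ry":0,"rz":0,"jaw":40},
    {"dx":0,"dy":0,"dz":70,"rx":0,"ry":0,"rz":0,"jaw":40},
  ],
)

```text
clock: 9.77
ee_pos: [562.3, -16.7, 182.8]
eef_rot: [-0.469, 0.465, -0.529, 0.533]
ft_force: [-0.1, -0.6, -1.0]
gripper_width: 45.9
```

```bash
python3 - <<'E'
from h import *
s=robot.sense();print(s['clock'],s['ee_pos'],s['eef_rot'],s['ft_force'],s['torque'],s['gripper_width'])
c=cam('wrist'); cv2.imwrite('pics/w6.png',c['img'])
c=cam('side'); crop(c,'pics/s6.png',240,100,400,260,3.7)
E
```

```text
9.7667 [562.30312083 -16.74501143 182.80086137] [-0.46909293  0.46484901 -0.52934498  0.53259845] [-0.06680852 -0.63812253 -1.04983172] [-0.01746937 -0.03757018 -0.01557714] 45.90045910315756
```

View pics/w6.png

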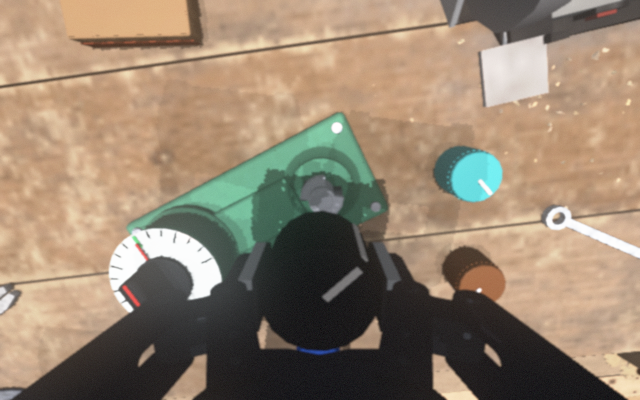

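View pics/s6.png

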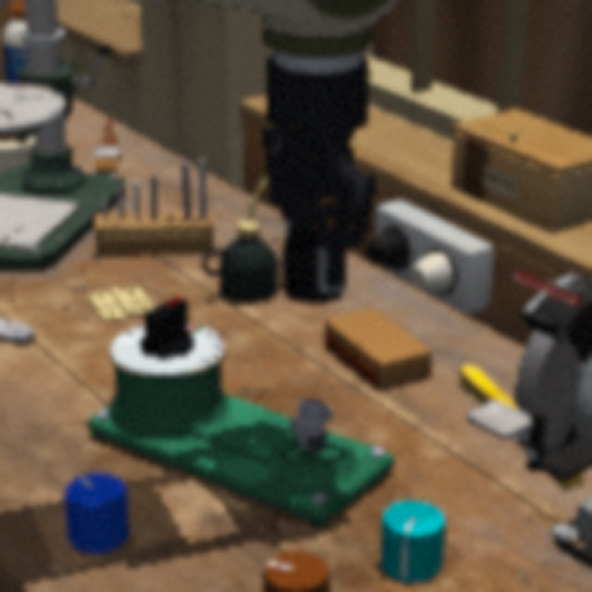

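```bash
python3 - <<'E'
from h import *
print(abs(robot.sense()['dq']).max(), robot.finish_job())
E
```

```text
the job is handed in; nothing more can be done
0.0033589272150404384 None
```

I set the zero knob to its mark, took the cap off its spindle, and handed the job in with the gripper still holding the cap. The time was about 10 s of the 48 s allowed.

- **Zero knob:** I turned it about 50° clockwise. The pointer stood on the green mark to within about 1°, and the last wrist picture shows it still there.
- **Thread:** anticlockwise met a firm stop, with 0.8 N m pushing back, so the thread is left-handed. Clockwise turned freely. I measured about 75° on the index line, past the 65° needed to lift it.
- **Cap:** I lifted it straight up about 132 mm. The spindle is bare in the pictures, and the cap is upright, steady and about 13 cm above its seat. The index line sits where it did before the lift, so the cap did not slip in the grip.
- **Other items:** I kept the arm clear of them and nothing looks disturbed in the last pictures. I did not measure their positions again, and the masking tape was not in those views.

The first move call was refused because it left out two of the required values. The arm did not move, and I sent it again complete. No check failed or disagreed.

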